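Set the pill dispenser's day dial and lock it for the night

TASK

Get the white pill dispenser ready for the night: first turn its round day dial clockwise, click by click, until the pointer rests in the click that faces the long bar mark. Then swing the steel lock handle clockwise over its hump until it drops down into its low notch, and leave both there. Do not disturb the other things on the table.

Things in the scene. Friction and masses are not known exactly. Their poses are not given: they have to be found in the camera images.
- dispenser: White plastic pill dispenser, a flat box 160 mm (its x) by 280 mm (its y) by 60 mm high, fixed to the table; its place and yaw vary. Origin: centre of its underside; z up. On its top face the round day dial is on the +y half, the steel lock handle on the -y half. A pill drawer front with a steel tab is on its -x side.
- dial_center (a point): On the dial's vertical axis at the top of its disc, 72 mm above the table, 68 mm from the dispenser's middle towards its +y. Disc: 108 mm across, 12 mm thick. An upright wing 14 mm thick, 40 mm high above the disc (top 112 mm above the table), runs from 14 mm behind the axis to 52 mm in front: it is the pointer, to be pushed sideways or pinched.
- pointer_tip (a point): Top of the outer end of the dial's pointer wing, 52 mm from the axis, 112 mm above the table. About 3 to 6 N pushed sideways on the wing 42 mm from the axis carries it over a click; once past the middle between two clicks it springs on into the next by itself.
- bar_mark (a point): The long bar mark, a raised grey bar 18 by 12 mm on the dispenser's top face, 68 mm from the dial's axis towards the dispenser's +x; this point is its centre. The seven other day marks round the dial are small grey dots.
- day_dial (a joint): Angle of the day dial, rad, growing clockwise seen from above. 0: the pointer is along the dispenser's +x and faces the long bar mark. A click (rest) every 45 degrees (0.785 rad). It starts two or three clicks short of 0 (near -1.57 or -2.36; rarely it hangs between clicks). It can overshoot: stops at -3.0 and 1.3.
- lock_pivot (a point): On the lock handle's vertical turning axis, at the dispenser's top face, 60 mm above the table, 75 mm from the dispenser's middle towards its -y.
- lock_grip (a point): Middle of the lock handle's upright steel fin, 91 mm from the turning axis; moves with it (112 mm above the table at the start). Fin: 42 mm long, 12 mm thick, flush with the 12 mm thick, 112 mm long arm below. Arm and fin make a flat side 43 mm high: 17 mm above to 26 mm below this point; 26 mm free under the arm. Takes 3 to 6 N sideways here.
- lock_turn (a joint): Turn of the lock handle, rad, growing clockwise from above. 0: open, arm along the dispenser's -y; starts at -0.08 to 0.15. At 1.57 the arm points along the dispenser's -x, over the drawer's tab. It climbs a steel cam from 0.25 to 0.93, passes the hump's top to 1.05, then drops steeply by itself into a low notch, resting between 1.42 and its stop at 1.62.
- lock_lift (a joint): Height of the lock handle against its starting level, m, up positive, sprung downwards: about 0 (-0.001) at the start, +0.009 to +0.010 on the hump, about -0.007 when it has dropped into the low notch.
- pill_case: Rainbow seven-day pill case, 36 by 184 by 25 mm, lying in front of (on the -x side of) the dispenser, a loose bystander; origin: centre of its underside.
- tray: White ceramic tray, 150 by 210 by 22 mm, a loose bystander; origin: centre of its underside.
- steel_pillbox: Stainless pillbox with a clip, 60 by 90 by 22 mm, on the tray, a loose bystander; origin: centre of its underside.
- spacer: Clear plastic inhaler spacer lying on its side, 160 mm long, 58 mm across, a loose bystander; origin: centre of its underside.
- basket: Brown slatted hard plastic basket, 140 by 180 by 85 mm, a loose bystander; origin: centre of its underside.
- syrup: Amber bottle, 50 mm across, 120 mm high, in the basket, a loose bystander; origin: centre of its underside.
- mug: White mug, 76 mm across, 90 mm high, standing close behind (on the +x side of) the dispenser, a loose bystander; origin: centre of its underside.

How it is judged:
By the outcome, as a careful person would: the job done as asked, in the order asked, and still so for the second after the job is handed in, with the robot touching nothing.
It also fails if it takes over 54 s, if anything falls off the work surface, if the arm or the gripper's body presses on something with over 40 N, if the wrist force passes 120 N, or if a joint passes its speed limit or range.

ROBOT

A 6-joint arm with a two-finger parallel gripper is mounted at the origin on the work surface. World frame = base frame: x ahead of the robot, y to its left, z up, the work surface at z = 0. Lengths are in m, angles in rad, forces in N, time in s.
With the tool pointing down it reaches from about 0.25 to 0.775 m from the base axis. Payload 4 kg.
Tool frame: the origin (TCP) lies at the very end of the fingers, on their centre line; the grasp point (between the pads) lies robot.grasp_offset behind it (robot.grasp_offset is the distance from the TCP to the grasp point, in m); z points along the fingers, y is the direction in which the jaws open and shut (so a half turn about z gives the same grasp; the last joint's range is limited). The gripper opens to 85 mm and grips with 20 to 120 N. Pads are 22 mm wide; open, the fingers measure 114 mm over their backs; the gripper's body (76 mm by 85 mm) begins 54 mm behind the grasp point. The pads swing forward as they close: fully open they stand 13 mm farther back than shut.
Start: joints at [-1.382, 0.087, 1.371, -0, 1.684, -0.103], TCP at [0.158, -0.527, 0.231] pointing down, gripper open.
Joint ranges: [-3.1, 3.1], [-0.76, 2.03], [0.27, 2.55], [-1.08, 4.22], [0.17, 2.65], [-2.57, 2.57]. Speed limits (rad/s): [2.79, 2.79, 3.14, 3.14, 3.14, 3.14].

INTERFACE

Orientations are given as a unit quaternion [x, y, z, w].
In Python, from bench import get_state, get_image, get_calibration, job, robot gives the robot as it stands.
- The arm moves only by the tool jog_arm, never from a script. Its argument "targets" is a list of rows, each a list of 7 numbers: the shift along the tool's x, y, z in m, then the turn, a rotation vector about the tool's x, y, z in degrees, then the closure, from 0 (fully open) to 1 (shut). A call has 1 to 10 rows; each row is the pose to reach, as a shift and turn from the pose commanded when the call began, along the tool's axes at that moment; what a row does not reach only later rows make up. A row lasts 1/8 s, in which the tool goes at most 62.5 mm and 10.7 degrees, less where a joint would pass 70% of its speed; a pose out of reach is approached as far as the arm can. A call with a gripper value outside its range is refused whole. The fingers move at their own pace and stop on an object; "squeeze" is the grip in N (left out, the last holds). Time passes only in rows, so rows that repeat a pose let the fingers close. It gives the time, the measured TCP pose, the force and the opening at its end, in the units of the state.
- get_state(): the state, without advancing time (a new reading comes with each control period).
- get_image(name): name is "side" or "top" or "wrist"; returns the picture (384x512x3 uint8, red, green, blue); there is no depth.
- get_calibration(name): a dict with "mtx" (3x3 intrinsics, pixels), "extrinsics" (4x4, takes a point from world to camera coordinates). Camera axes: x right, y up, looking along -z (the intrinsics and any distortion apply to the point x, -y, -z); pixel columns grow to the right and rows downward; lengths in m; the calibration is good to about 2 mm. A picture is of the moment at which its call begins: read the wrist's pose just before it. get_calibration takes no time and is no camera call; for the wrist camera it gives the pose at the moment of the call.
- job.sign_off(): hands the job in, once; it reports no verdict.
The state is a dict: "time_s": time; "joints": joint angles; "qvel": joint speeds; "effort": joint torques, N m; "position": TCP position; "tcp_rot": TCP orientation; "contact_force": force on the tool from outside, world axes, zero at the start; "moment": the same for the moment, N m; "grip_width": finger opening in m.
Only numpy, scipy, OpenCV 4.12 (cv2) and the standard library are available. Lean on these libraries where they do the work, as an engineer would, in place of code of your own. Each camera call takes 0.05 s, during which the arm holds its last target.

## Working session

There is one attempt and no reset: what is moved stays moved. The work goes in short steps, Python scripts to look and compute and a tool call to move; the robot and the scene stay as the last step left them, time stands still between calls to the robot, and variables do not carry over. Pictures are saved under pics/ and viewed, and the job is handed in when it is done.

Besides the shell and the picture viewer there is one more tool, called after "Request:" as name(argument=value, ...) on one line, values as JSON. jog_arm: Moves the arm, as the interface text tells. Its arguments: {"type":"object","properties":{"targets":{"type":"array"},"squeeze":{"type":"number"}},"required":["targets"]}

```bash
mkdir -p pics
python3 - <<'E'
from bench import get_state,get_image,get_calibration,robot
import cv2
s=get_state();print(s)
print(robot.grasp_offset)
for n in("side","top"):
    im=get_image(n);cv2.imwrite(f"pics/{n}0.png",im[:,:,::-1])
    c=get_calibration(n);print(n,c)
E
```

```text
{'time_s': 0.0, 'joints': array([-1.38209950e+00,  8.79814338e-02,  1.37231373e+00,  1.66416346e-05,
        1.68361979e+00, -1.03045643e-01]), 'qvel': array([ 7.92007181e-06,  1.70393618e-03,  1.28412871e-03,  1.71564499e-03,
       -5.25666786e-05,  5.86013823e-04]), 'effort': array([-1.80473235e-03, -3.51871562e+01, -3.13276899e+01, -1.75878536e-04,
        1.09320047e-02, -6.94410289e-06]), 'position': array([ 0.15812284, -0.52623538,  0.23009453]), 'tcp_rot': array([ 9.89378842e-01,  1.45355287e-01, -4.14502727e-05, -1.16043821e-03]), 'contact_force': array([ 0.61237009,  0.13137031, -0.05322032]), 'moment': array([-0.00631524,  0.04372685,  0.03944094]), 'grip_width': 0.08538744524350755}
0.0187
side {'mtx': array([[365.15701646,   0.        , 257.15865648],
       [  0.        , 365.15701646, 190.7057341 ],
       [  0.        ,   0.        ,   1.        ]]), 'extrinsics': array([[-0.9945786 , -0.10397654,  0.00151125,  0.55475487],
       [ 0.05549041, -0.51838571,  0.85334464, -0.10732849],
       [-0.08794441,  0.84880218,  0.52134503, -1.0915445 ],
       [ 0.        ,  0.        ,  0.        ,  1.        ]])}
top {'mtx': array([[450.01593495,   0.        , 256.78166614],
       [  0.        , 450.01593495, 194.94962552],
       [  0.        ,   0.        ,   1.        ]]), 'extrinsics': array([[ 0.0038222 , -0.99996219,  0.00781097,  0.00411613],
       [ 0.99219967,  0.00476556,  0.12456769, -0.56131035],
       [-0.12460021,  0.00727391,  0.99218037, -1.41016504],
       [ 0.        ,  0.        ,  0.        ,  1.        ]])}
```

Run:
```python
import cv2
for n in("side","top"):
    im=cv2.imread(f"pics/{n}0.png");cv2.imwrite(f"pics/{n}0b.png",cv2.resize(im,(800,600),interpolation=cv2.INTER_CUBIC))
```

```text
(no output)
```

View pics/side0b.png

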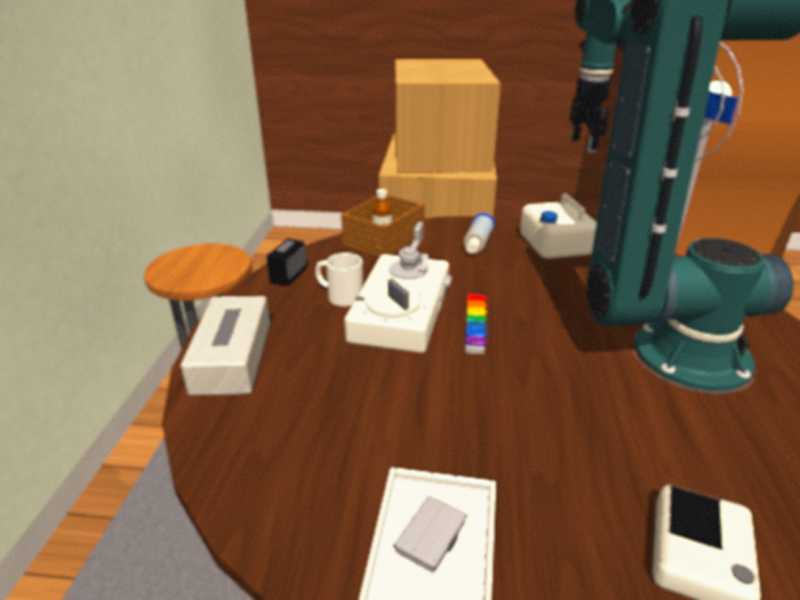

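View pics/top0b.png

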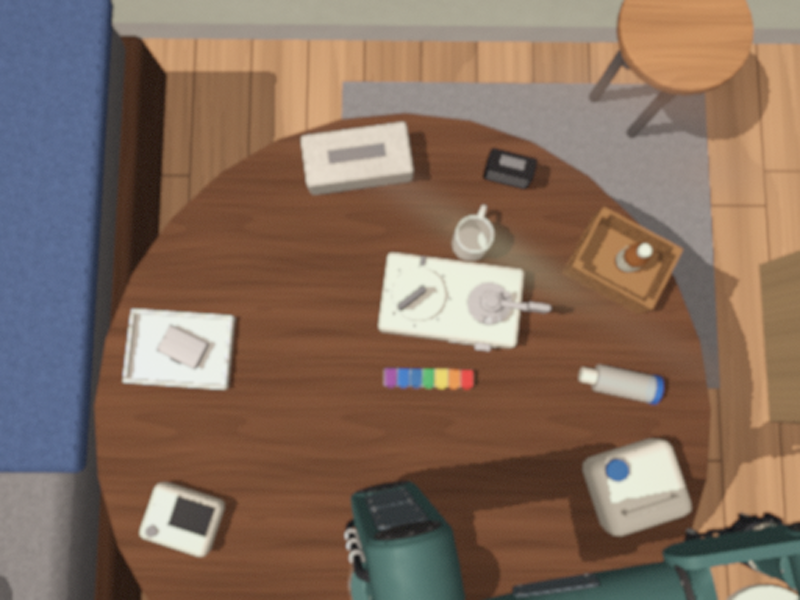

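The top view shows the dispenser at about (452,300)/1.56, the handle pointing right (-y) and the bar mark towards the top (+x). I'll enlarge the crop.

Run:
```python
import cv2
im=cv2.imread("pics/top0.png")[125:235,225:365]
cv2.imwrite("pics/topc.png",cv2.resize(im,None,fx=5.7,fy=5.45,interpolation=cv2.INTER_CUBIC) if 0 else cv2.resize(im,None,fx=5,fy=5,interpolation=cv2.INTER_CUBIC))
im=cv2.imread("pics/side0.png")[130:230,195:315]
cv2.imwrite("pics/sidec.png",cv2.resize(im,None,fx=6,fy=6,interpolation=cv2.INTER_CUBIC))
```

```text
(no output)
```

View pics/topc.png

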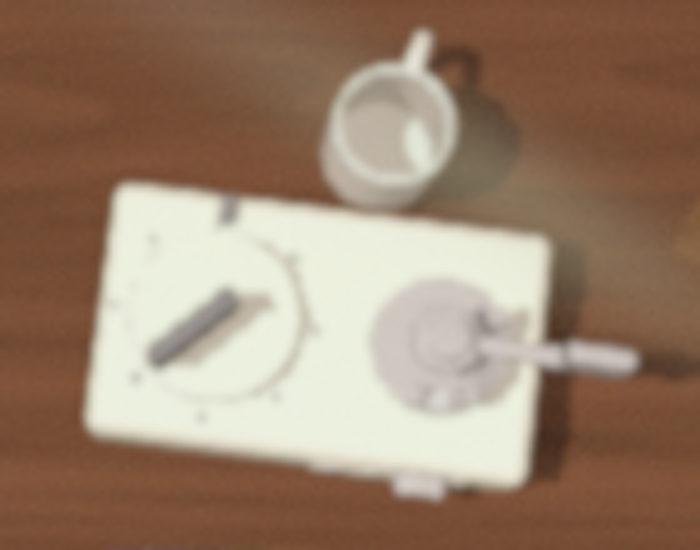

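View pics/sidec.png

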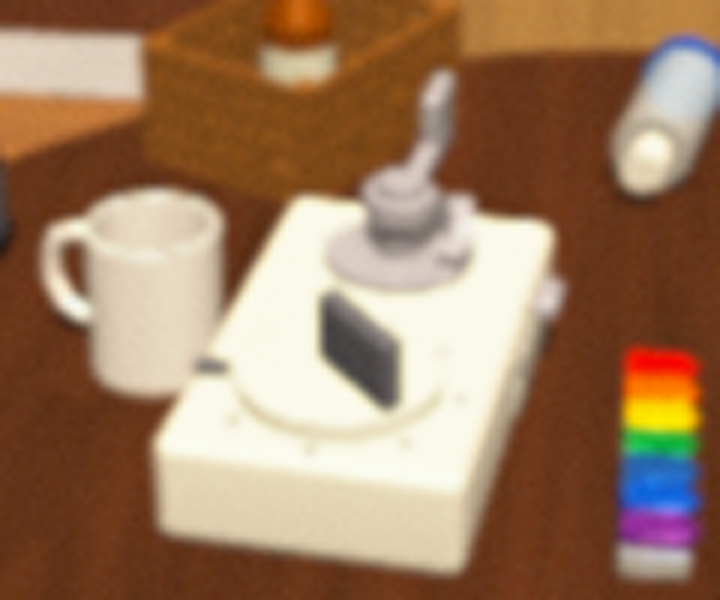

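```bash
cat > h.py <<'E'
import numpy as np
from bench import get_state,get_image,get_calibration,robot
def ray(n,px,z,c=None):
    c=c or get_calibration(n);K=c["mtx"];E=c["extrinsics"]
    d=np.linalg.inv(K)@np.array([px[0],px[1],1.]); d=np.array([d[0],-d[1],-d[2]])
    R=E[:3,:3];o=-R.T@E[:3,3];d=R.T@d
    return o+d*(z-o[2])/d[2]
def proj(n,P):
    c=get_calibration(n);E=c["extrinsics"];p=E[:3,:3]@np.array(P)+E[:3,3]
    q=c["mtx"]@np.array([p[0],-p[1],-p[2]]);return q[:2]/q[2]
E
python3 - <<'E'
from h import *
T=lambda u,v,z:ray("top",(225+(u+.5)/5-.5,125+(v+.5)/5-.5),z)
S=lambda u,v,z:ray("side",(195+(u+.5)/6-.5,130+(v+.5)/6-.5),z)
from scipy.optimize import least_squares
c=[T(*p,.06)[:2] for p in[(118,183),(550,237),(525,488),(88,435)]]
print(np.array(c)); m=[(80,140),(80,-140),(-80,-140),(-80,140)]
m=np.array(m)/1000
def M(x):
    C,s=np.cos(x[2]),np.sin(x[2]);return np.array([[C,-s],[s,C]])
f=lambda x:((M(x)@m.T).T+x[:2]-np.array(c)).ravel()
r=least_squares(f,[*np.mean(c,0),0]);x=r.x;print("disp",x,r.fun)
w=lambda p:x[:2]+M(x)@np.array(p)
for nm,p in dict(dial=(0,.068),bar=(.068,.068),lock=(0,-.075)).items(): print(nm,w(p))
print("bar",T(230,208,.06),S(212,366,.06))
print("tip top",T(158,355,.112),"in",T(232,300,.112),S(392,345,.112),S(328,298,.112))
print("grip end",T(637,360,.129),T(565,353,.129))
print("case",[ray("top",(a/1.5625,b/1.5625),.025) for a,b in((383,369),(473,388))])
print("mug rim",T(333,120,.09),T(458,120,.09), T(392,62,.09),T(392,182,.09))
print("side corners",S(160,440,.06),S(462,490,.06),S(550,225,.06),S(300,198,.06))
E
```

```text
[[ 0.66637095  0.03446785]
 [ 0.63290899 -0.24050096]
 [ 0.47313045 -0.22196556]
 [ 0.50524007  0.05230941]]
disp [ 0.56941261 -0.09392232 -0.11733454] [-0.00111923  0.00128198 -0.00043561 -0.00182398  0.00044306 -0.0016289
  0.00111178  0.0021709 ]
dial [ 0.57737307 -0.02638987]
bar [ 0.64490551 -0.03435033]
lock [ 0.5606327  -0.16840663]
bar [ 0.65056893 -0.03690034  0.06      ] [ 0.64834151 -0.03961696  0.06      ]
tip top [0.54962754 0.00885959 0.112     ] in [ 0.58363783 -0.036129    0.112     ] [0.54820978 0.01556814 0.112     ] [ 0.58490064 -0.02709354  0.112     ]
grip end [ 0.54586918 -0.27891457  0.129     ] [ 0.54990115 -0.2356618   0.129     ]
case [array([0.42960316, 0.04323414, 0.025     ]), array([ 0.3917133 , -0.14070332,  0.025     ])]
mug rim [ 0.70116329 -0.10026568  0.09      ] [ 0.70160451 -0.17862244  0.09      ] [ 0.73858708 -0.13757567  0.09      ] [ 0.66185846 -0.13688652  0.09      ]
side corners [0.66224797 0.03296387 0.06      ] [0.50968322 0.0606361  0.06      ] [ 0.47753671 -0.2177795   0.06      ] [ 0.62818315 -0.2365925   0.06      ]
```

```bash
cat >> h.py <<'E'
from scipy.spatial.transform import Rotation as Ro
def rel(p,psi):
    s=get_state();R=Ro.from_quat(s["tcp_rot"]);G=Ro.from_euler('z',psi,degrees=True)*Ro.from_quat([1,0,0,0])
    cur=R.as_matrix()
    print("t",s["time_s"],"pos",s["position"].round(4),"psi",np.degrees(np.arctan2(cur[1,0],cur[0,0])).round(2),"F",s["contact_force"].round(1),"M",s["moment"].round(2),"w",round(s["grip_width"],4),"q6",s["joints"][5].round(3))
    print("shift",(cur.T@(np.array(p)-s["position"])).round(4),"rot",np.degrees((R.inv()*G).as_rotvec()).round(1))
E
python3 - <<'E'
from h import *
rel([.5775,-.026,.20],128.3)
print("basket",[ray("top",(a/1.5625,b/1.5625),.085) for a,b in((605,210),(683,252),(657,307),(565,265))])
E
```

```text
t 0.1 pos [ 0.1581 -0.5263  0.2302] psi 16.72 F [0.3 0.8 0.2] M [ 0.01 -0.01  0.02] w 0.0857 q6 -0.103
shift [ 0.5456 -0.3585  0.0311] rot [-1.000e-01 -1.000e-01 -1.116e+02]
basket [array([ 0.74985663, -0.40453575,  0.085     ]), array([ 0.66426013, -0.55880875,  0.085     ]), array([ 0.55266905, -0.50178918,  0.085     ]), array([ 0.63649846, -0.32062904,  0.085     ])]
```

Request:
jog_arm(targets=[[0.1,-0.06,0,0,0,-20,0],[0.5456,-0.3585,0,0,0,-111.6,0],[0.5456,-0.3585,0,0,0,-111.6,0],[0.5456,-0.3585,0,0,0,-111.6,0],[0.5456,-0.3585,0,0,0,-111.6,0],[0.5456,-0.3585,0,0,0,-111.6,0],[0.5456,-0.3585,0,0,0,-111.6,0],[0.5456,-0.3585,0,0,0,-111.6,0],[0.5456,-0.3585,0,0,0,-111.6,0],[0.5456,-0.3585,0,0,0,-111.6,0]], squeeze=20)

```text
time_s: 1.35
position: [0.5606, -0.0461, 0.2308]
tcp_rot: [0.466, 0.885, -0.0, -0.0]
contact_force: [0.9, -0.8, 0.3]
grip_width: 0.0853
```

Run:
```python
from h import *
rel([.5775,-.026,.20],128.3)
```

```text
t 1.35 pos [ 0.5606 -0.0461  0.2308] psi 124.51 F [ 0.9 -0.8  0.3] M [-0.03 -0.   -0.04] w 0.0853 q6 -0.785
shift [0.007  0.0253 0.0308] rot [-0.  -0.  -3.8]
```

Request:
jog_arm(targets=[[0,0,0,0,0,0,0],[0,0,0,0,0,0,0]])

```text
time_s: 1.6
position: [0.5593, -0.0481, 0.2306]
tcp_rot: [0.469, 0.883, -0.001, -0.001]
contact_force: [0.2, -0.2, 0.7]
grip_width: 0.0852
```

Run:
```python
from h import *
import cv2
rel([.5775,-.026,.20],128.3)
c=get_calibration("wrist");im=get_image("wrist");cv2.imwrite("pics/w1.png",cv2.resize(im[:,:,::-1],(800,600),interpolation=cv2.INTER_CUBIC))
print(c)
```

```text
t 1.6 pos [ 0.5593 -0.0481  0.2306] psi 124.12 F [ 0.2 -0.2  0.7] M [-0.02  0.04 -0.06] w 0.0852 q6 -0.782
shift [0.008  0.0275 0.0305] rot [-0.1 -0.  -4.2]
{'mtx': array([[291.67636246,   0.        , 256.62662585],
       [  0.        , 291.67636246, 189.4199514 ],
       [  0.        ,   0.        ,   1.        ]]), 'extrinsics': array([[ 0.82747954,  0.56149461, -0.00119169, -0.43616589],
       [-0.54260308,  0.79908941, -0.25891699,  0.37465248],
       [-0.14442823,  0.21489513,  0.96589884, -0.28618728],
       [ 0.        ,  0.        ,  0.        ,  1.        ]])}
```

View pics/w1.png

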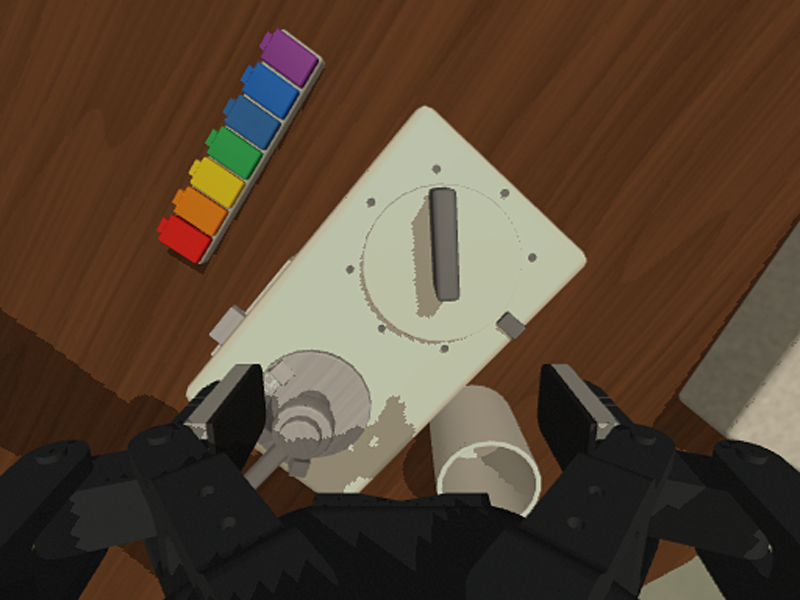

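Clear wrist view: dial disc centre is about (442,263), wing top runs from (443,190) to (447,299), the bar mark is at (511,326) and the mug rim at (489,480).

Run:
```python
from h import *
W=lambda u,v,z:ray("wrist",((u+.5)*.64-.5,(v+.5)*.64-.5),z)
print("tip",W(443,190,.112),"in",W(447,299,.112))
print("disc",[W(u,v,z).round(4) for u,v,z in((362,258,.072),(522,258,.072),(443,184,.072),(440,343,.060))])
print("bar",W(511,326,.061))
d=[W(u,v,.06)[:2] for u,v in((436,169),(504,193),(532,258),(444,349),(381,328),(350,269),(371,202))]
import cv2
print("dots",cv2.minEnclosingCircle(np.float32(d)))
for k in d: print(k)
print("corn",[W(u,v,.06).round(4) for u,v in((425,107),(585,260),(188,388))])
print("pivot hub",W(303,425,.1))
print("tab",W(228,328,.045))
```

```text
tip [0.54669981 0.01219183 0.112     ] in [ 0.58530232 -0.03792566  0.112     ]
disc [array([ 0.5312, -0.0535,  0.072 ]), array([0.6199, 0.0066, 0.072 ]), array([0.5482, 0.0161, 0.072 ]), array([ 0.613 , -0.0768,  0.06  ])]
bar [ 0.64755883 -0.0371247   0.061     ]
dots ((0.579033613204956, -0.028531813994050026), 0.0639098584651947)
[0.53978923 0.02178304]
[0.58650896 0.03467876]
[0.62952641 0.0104832 ]
[ 0.61811662 -0.07897204]
[ 0.57083348 -0.09133372]
[ 0.52882448 -0.06711262]
[ 0.51585806 -0.02029422]
corn [array([0.5119, 0.0491, 0.06  ]), array([0.661 , 0.0301, 0.06  ]), array([ 0.4768, -0.2125,  0.06  ])]
pivot hub [ 0.55917342 -0.1656307   0.1       ]
tab [ 0.47683113 -0.16122806  0.045     ]
```

Run:
```python
from h import *
rel([.578,-.028,.082],127.7)
```

```text
t 1.65 pos [ 0.5591 -0.0487  0.2309] psi 124.05 F [ 0.8  0.4 -1.5] M [0.   0.03 0.  ] w 0.0855 q6 -0.782
shift [0.0066 0.0274 0.1489] rot [-0.1 -0.  -3.6]
```

Request:
jog_arm(targets=[[0.0066,0.0274,0.03,0,0,-3.6,0],[0.0066,0.0274,0.08,0,0,-3.6,0],[0.0066,0.0274,0.11,0,0,-3.6,0.3],[0.0066,0.0274,0.13,0,0,-3.6,0.5],[0.0066,0.0274,0.13,0,0,-3.6,0.5],[0.0066,0.0274,0.13,0,0,-3.6,0.5]], squeeze=20)

```text
time_s: 2.4
position: [0.5791, -0.0282, 0.1028]
tcp_rot: [0.441, 0.897, 0.0, 0.001]
contact_force: [-0.4, 0.7, -0.3]
grip_width: 0.0427
```

Run:
```python
from h import *
import cv2
rel([.578,-.028,.082],127.7)
im=get_image("wrist");cv2.imwrite("pics/w2.png",cv2.resize(im[:,:,::-1],(800,600),interpolation=cv2.INTER_CUBIC))
```

```text
t 2.4 pos [ 0.5791 -0.0282  0.1028] psi 127.64 F [-0.4  0.7 -0.3] M [ 0.05 -0.04  0.03] w 0.0427 q6 -0.803
shift [ 0.0009 -0.0008  0.0208] rot [ 0.1  0.1 -0.1]
```

View pics/w2.png

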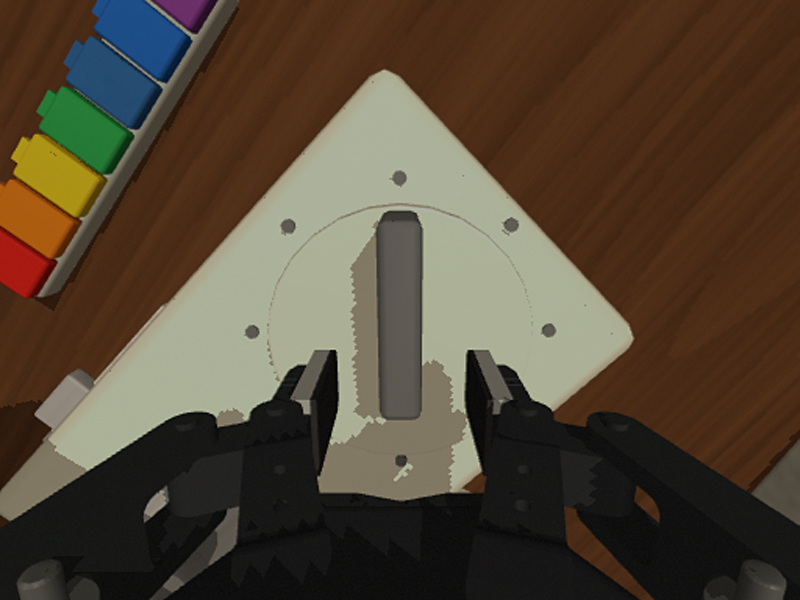

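The fingers straddle the wing symmetrically (wing at columns 378-422, pads at 335 and 467). Next I lower and close.

Request:
jog_arm(targets=[[0,-0.0005,0.01,0,0,0,0.5],[0,-0.0005,0.021,0,0,0,0.6],[0,-0.0005,0.021,0,0,0,0.8],[0,-0.0005,0.021,0,0,0,0.9],[0,-0.0005,0.021,0,0,0,0.9]], squeeze=20)

```text
time_s: 3.08
position: [0.5776, -0.0271, 0.079]
tcp_rot: [0.44, 0.898, -0.0, -0.001]
contact_force: [0.4, 0.3, -6.7]
grip_width: 0.0137
```

Run:
```python
from h import *
rel([.578,-.028,.082],127.7)
```

```text
t 3.075 pos [ 0.5776 -0.0271  0.079 ] psi 127.76 F [ 0.4  0.3 -6.7] M [ 0.09 -0.06  0.11] w 0.0137 q6 -0.804
shift [-0.0009 -0.0002 -0.003 ] rot [-0.1 -0.1  0.1]
```

Gripped at 13.7 mm width with small side forces. Turning the first click (45°).

Request:
jog_arm(targets=[[0,0,0,0,0,8,0.9],[0,0,0,0,0,16,0.9],[0,0,0,0,0,24,0.9],[0,0,0,0,0,32,0.9],[0,0,0,0,0,40,0.9],[0,0,0,0,0,45,0.9],[0,0,0,0,0,45,0.9]])

```text
time_s: 3.95
position: [0.5785, -0.0268, 0.0791]
tcp_rot: [0.75, 0.661, 0.0, -0.0]
contact_force: [4.8, 0.8, -10.1]
grip_width: 0.0138
```

Run:
```python
from h import *
rel([.578,-.028,.082],-7)
```

```text
t 3.95 pos [ 0.5785 -0.0268  0.0791] psi 82.82 F [  4.8   0.8 -10.1] M [ 0.36 -0.64 -0.01] w 0.0138 q6 -0.02
shift [-0.0012 -0.0004 -0.0029] rot [-0.1 -0.  89.8]
```

Request:
jog_arm(targets=[[0,0,0,0,0,8,0.9],[0,0,0,0,0,16,0.9],[0,0,0,0,0,24,0.9],[0,0,0,0,0,32,0.9],[0,0,0,0,0,40,0.9],[0,0,0,0,0,45,0.9],[0,0,0,0,0,45,0.9]])

```text
time_s: 4.82
position: [0.5794, -0.0273, 0.0791]
tcp_rot: [0.946, 0.324, 0.001, 0.0]
contact_force: [6.2, 0.8, -11.4]
grip_width: 0.0137
```

Run:
```python
from h import *
rel([.578,-.028,.082],-7)
```

```text
t 4.825 pos [ 0.5794 -0.0273  0.0791] psi 37.81 F [  6.2   0.8 -11.4] M [ 0.28 -1.04 -0.02] w 0.0137 q6 0.766
shift [-0.0016 -0.0003 -0.0029] rot [ 0.  -0.1 44.8]
```

Request:
jog_arm(targets=[[0,0,0,0,0,8,0.9],[0,0,0,0,0,16,0.9],[0,0,0,0,0,24,0.9],[0,0,0,0,0,32,0.9],[0,0,0,0,0,40,0.9],[0,0,0,0,0,45,0.9],[0,0,0,0,0,45,0.9]])

```text
time_s: 5.7
position: [0.5797, -0.0282, 0.0791]
tcp_rot: [0.998, -0.063, 0.001, 0.001]
contact_force: [7.4, -1.7, -13.5]
grip_width: 0.014
```

Run:
```python
from h import *
rel([.578,-.028,.082],-7)
```

```text
t 5.7 pos [ 0.5797 -0.0282  0.0791] psi -7.21 F [  7.4  -1.7 -13.5] M [-0.17 -1.2   0.03] w 0.014 q6 1.551
shift [-0.0017 -0.     -0.0029] rot [ 0.1 -0.2 -0.2]
```

At angle 0 with near-zero twist moment. Release and lift.

Request:
jog_arm(targets=[[0,0,0,0,0,0,0.7],[0,0,0,0,0,0,0.5],[0,0,0,0,0,0,0.5],[0,0,0,0,0,0,0.5],[0,0,-0.03,0,0,0,0.5],[0,0,-0.08,0,0,0,0.5],[0,0,-0.12,0,0,0,0.7],[-0.03,0,-0.14,0,0,0,1],[-0.03,0,-0.14,0,0,0,1]])

```text
time_s: 6.82
position: [0.5488, -0.0235, 0.2237]
tcp_rot: [0.998, -0.063, 0.003, 0.0]
contact_force: [0.4, 0.4, -0.1]
grip_width: 0.0002
```

Run:
```python
from h import *
import cv2
rel([.5655,-.2585,.20],-7)
im=get_image("wrist");cv2.imwrite("pics/w3.png",cv2.resize(im[:,:,::-1],(800,600),interpolation=cv2.INTER_CUBIC))
W=lambda u,v,z:ray("wrist",((u+.5)*.64-.5,(v+.5)*.64-.5),z)
```

```text
t 6.825 pos [ 0.5488 -0.0235  0.2237] psi -7.23 F [ 0.4  0.4 -0.1] M [-0.    0.02 -0.02] w 0.0002 q6 1.551
shift [0.046 0.231 0.024] rot [ 0.  -0.3 -0.2]
```

View pics/w3.png

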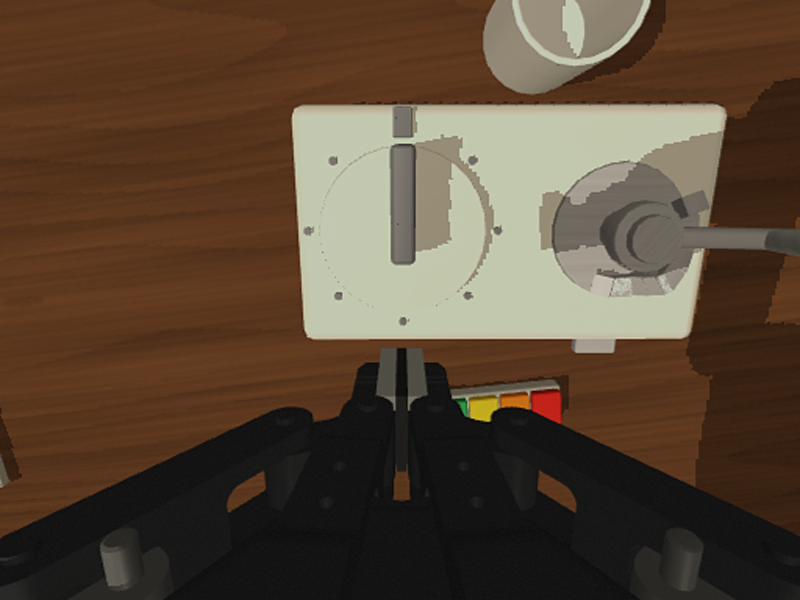

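The wing now points straight at the bar mark: wing at columns 391-415, bar at 393-413. Next is the lock.

```bash
cat >> h.py <<'E'
piv=np.array([.5611,-.1699])
def lockpose(phi,off,r=.092):
    a=np.radians(-97)-phi;u=np.array([np.cos(a),np.sin(a)]);t=np.array([u[1],-u[0]])
    return piv+r*u-off*t
E
python3 - <<'E'
from h import *
p=lockpose(.015,.032);print(p)
rel([*p,.19],-7)
W=lambda u,v,z:ray("wrist",((u+.5)*.64-.5,(v+.5)*.64-.5),z)
print("arm centre pts",W(690,238,.1),W(760,238,.1),"dial",W(403,146,.112),W(403,264,.112))
E
```

```text
[ 0.58021903 -0.26541158]
t 6.875 pos [ 0.5488 -0.0236  0.2217] psi -7.24 F [ 0.1  0.1 -0.4] M [-0.03 -0.01 -0.02] w 0.0002 q6 1.551
shift [0.0615 0.2359 0.0319] rot [ 0.  -0.2 -0.2]
arm centre pts [ 0.55768327 -0.19277268  0.1       ] [ 0.55258317 -0.23308933  0.1       ] dial [ 0.62822844 -0.03374017  0.112     ] [ 0.56564429 -0.02589074  0.112     ]
```

Request:
jog_arm(targets=[[0.0615,0.06,-0.01,0,0,0,1],[0.0615,0.12,-0.01,0,0,0,1],[0.0615,0.18,-0.01,0,0,0,1],[0.0615,0.236,-0.01,0,0,0,1],[0.0615,0.236,0.02,0,0,0,1],[0.0615,0.236,0.032,0,0,0,1],[0.0615,0.236,0.032,0,0,0,1]])

```text
time_s: 7.75
position: [0.5793, -0.2643, 0.1857]
tcp_rot: [0.998, -0.063, -0.002, -0.001]
contact_force: [1.0, -0.1, 0.8]
grip_width: -0.0001
```

Run:
```python
from h import *
import cv2
p=lockpose(.015,.032)
rel([*p,.094],-7)
im=get_image("wrist");cv2.imwrite("pics/w4.png",cv2.resize(im[:,:,::-1],(800,600),interpolation=cv2.INTER_CUBIC))
```

```text
t 7.75 pos [ 0.5793 -0.2643  0.1857] psi -7.2 F [ 1.  -0.1  0.8] M [ 0.01 -0.01  0.03] w -0.0001 q6 1.179
shift [0.0015 0.0012 0.0917] rot [-0.1  0.2 -0.2]
```

View pics/w4.png

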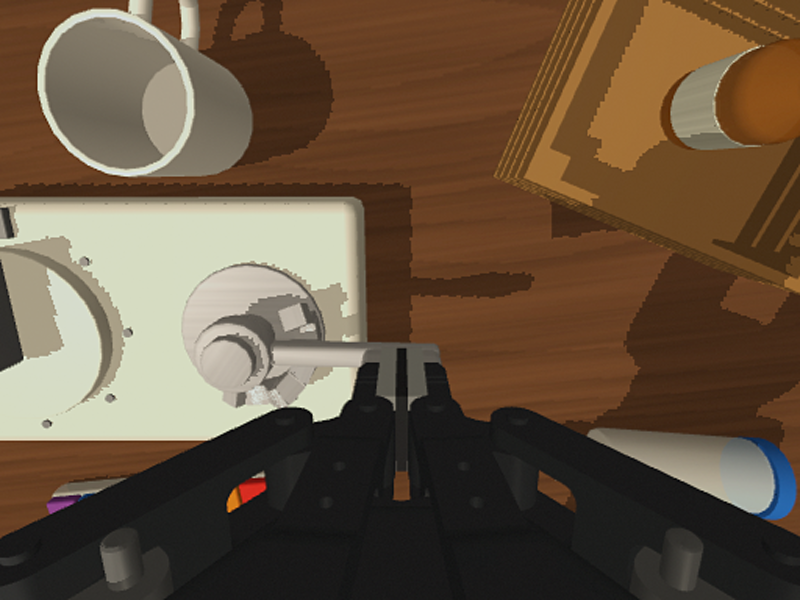

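Run:
```python
from h import *
W=lambda u,v,z:ray("wrist",((u+.5)*.64-.5,(v+.5)*.64-.5),z)
print("fin end",W(440,347,.129),W(440,347,.1), "arm",W(320,341,.112),W(320,366,.112))
print("tip",proj("wrist",[.5793,-.2643,.1857])/.64)
```

```text
fin end [ 0.56470356 -0.27988634  0.129     ] [ 0.55313697 -0.28108084  0.1       ] arm [ 0.56871858 -0.22045053  0.112     ] [ 0.55519863 -0.21812177  0.112     ]
tip [403.62571907 372.9841528 ]
```

The +x face of the fin sits near x=0.550, so the fist (its -x side at about 0.568) clears it. Descending.

Request:
jog_arm(targets=[[0.0015,0.001,0.03,0,0,0,1],[0.0015,0.001,0.06,0,0,0,1],[0.0015,0.001,0.08,0,0,0,1],[0.0015,0.001,0.09,0,0,0,1],[0.0015,0.001,0.09,0,0,0,1]])

```text
time_s: 8.43
position: [0.5813, -0.2664, 0.0983]
tcp_rot: [0.998, -0.063, -0.0, -0.0]
contact_force: [-0.1, 0.3, 0.2]
grip_width: -0.0002
```

Run:
```python
from h import *
import cv2
for f in (0.1,.3,.5,.7,.9,1.1,1.25):
    print(f); rel([*lockpose(f,.017),.095],-7-np.degrees(f)*.6)
im=get_image("wrist");cv2.imwrite("pics/w5.png",cv2.resize(im[:,:,::-1],(800,600),interpolation=cv2.INTER_CUBIC))
```

```text
0.1
t 8.425 pos [ 0.5813 -0.2664  0.0983] psi -7.22 F [-0.1  0.3  0.2] M [-0.02  0.05  0.04] w -0.0002 q6 1.179
shift [-0.0241  0.0001  0.0033] rot [-0.   0.   3.2]
0.3
t 8.425 pos [ 0.5813 -0.2664  0.0983] psi -7.22 F [-0.1  0.3  0.2] M [-0.02  0.05  0.04] w -0.0002 q6 1.179
shift [-0.0428 -0.0002  0.0033] rot [ 0.   0.  10.1]
0.5
t 8.425 pos [ 0.5813 -0.2664  0.0983] psi -7.22 F [-0.1  0.3  0.2] M [-0.02  0.05  0.04] w -0.0002 q6 1.179
shift [-0.061  -0.0042  0.0033] rot [ 0.  0. 17.]
0.7
t 8.425 pos [ 0.5813 -0.2664  0.0983] psi -7.22 F [-0.1  0.3  0.2] M [-0.02  0.05  0.04] w -0.0002 q6 1.179
shift [-0.0781 -0.0117  0.0033] rot [ 0.   0.  23.8]
0.9
t 8.425 pos [ 0.5813 -0.2664  0.0983] psi -7.22 F [-0.1  0.3  0.2] M [-0.02  0.05  0.04] w -0.0002 q6 1.179
shift [-0.0934 -0.0224  0.0033] rot [ 0.   0.  30.7]
1.1
t 8.425 pos [ 0.5813 -0.2664  0.0983] psi -7.22 F [-0.1  0.3  0.2] M [-0.02  0.05  0.04] w -0.0002 q6 1.179
shift [-0.1062 -0.036   0.0033] rot [ 0.   0.  37.6]
1.25
t 8.425 pos [ 0.5813 -0.2664  0.0983] psi -7.22 F [-0.1  0.3  0.2] M [-0.02  0.05  0.04] w -0.0002 q6 1.179
shift [-0.1139 -0.0477  0.0033] rot [ 0.   0.  42.7]
```

View pics/w5.png

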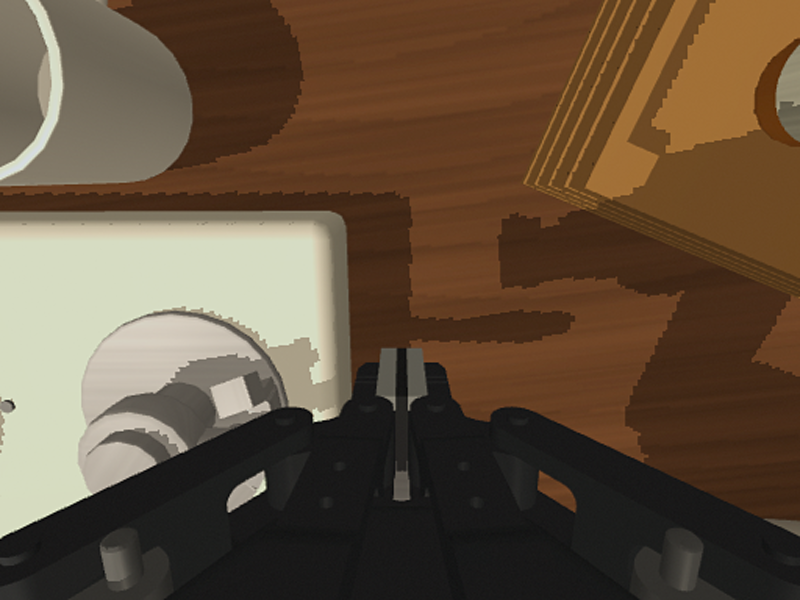

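Request:
jog_arm(targets=[[-0.01,0,0.003,0,0,1,1],[-0.018,0,0.003,0,0,2,1],[-0.024,0,0.003,0,0,3,1],[-0.03,0,0.003,0,0,5,1],[-0.036,0,0.003,0,0,7.5,1],[-0.043,0,0.003,0,0,10,1],[-0.049,-0.0015,0.003,0,0,12.5,1],[-0.055,-0.003,0.003,0,0,15,1],[-0.061,-0.0042,0.003,0,0,17,1]])

```text
time_s: 9.6
position: [0.5252, -0.2563, 0.0986]
tcp_rot: [0.977, -0.211, 0.006, 0.001]
contact_force: [9.8, -2.3, 3.9]
grip_width: -0.0001
```

Run:
```python
from h import *
for f in (.6,.7,.8,.9,1,1.1,1.2,1.3,1.4):
    print(f); rel([*lockpose(f,.017),.095],-7-np.degrees(f)*.6)
import cv2
im=get_image("top")[125:235,225:365];cv2.imwrite("pics/t2.png",cv2.resize(im[:,:,::-1],None,fx=5,fy=5,interpolation=cv2.INTER_CUBIC))
```

```text
0.6
t 9.6 pos [ 0.5252 -0.2563  0.0986] psi -24.4 F [ 9.8 -2.3  3.9] M [-0.25 -1.57 -0.08] w -0.0001 q6 1.444
shift [-0.0136 -0.0006  0.0034] rot [-0.  -0.7  3.2]
0.7
t 9.6 pos [ 0.5252 -0.2563  0.0986] psi -24.4 F [ 9.8 -2.3  3.9] M [-0.25 -1.57 -0.08] w -0.0001 q6 1.444
shift [-0.0229 -0.0021  0.0033] rot [-0.1 -0.7  6.7]
0.8
t 9.6 pos [ 0.5252 -0.2563  0.0986] psi -24.4 F [ 9.8 -2.3  3.9] M [-0.25 -1.57 -0.08] w -0.0001 q6 1.444
shift [-0.0319 -0.0046  0.0032] rot [-0.1 -0.7 10.1]
0.9
t 9.6 pos [ 0.5252 -0.2563  0.0986] psi -24.4 F [ 9.8 -2.3  3.9] M [-0.25 -1.57 -0.08] w -0.0001 q6 1.444
shift [-0.0406 -0.0079  0.0031] rot [-0.1 -0.7 13.5]
1
t 9.6 pos [ 0.5252 -0.2563  0.0986] psi -24.4 F [ 9.8 -2.3  3.9] M [-0.25 -1.57 -0.08] w -0.0001 q6 1.444
shift [-0.049  -0.0121  0.003 ] rot [-0.1 -0.7 17. ]
1.1
t 9.6 pos [ 0.5252 -0.2563  0.0986] psi -24.4 F [ 9.8 -2.3  3.9] M [-0.25 -1.57 -0.08] w -0.0001 q6 1.444
shift [-0.0569 -0.0171  0.0029] rot [-0.2 -0.7 20.4]
1.2
t 9.6 pos [ 0.5252 -0.2563  0.0986] psi -24.4 F [ 9.8 -2.3  3.9] M [-0.25 -1.57 -0.08] w -0.0001 q6 1.444
shift [-0.0643 -0.0228  0.0028] rot [-0.2 -0.7 23.9]
1.3
t 9.6 pos [ 0.5252 -0.2563  0.0986] psi -24.4 F [ 9.8 -2.3  3.9] M [-0.25 -1.57 -0.08] w -0.0001 q6 1.444
shift [-0.071  -0.0293  0.0027] rot [-0.2 -0.7 27.3]
1.4
t 9.6 pos [ 0.5252 -0.2563  0.0986] psi -24.4 F [ 9.8 -2.3  3.9] M [-0.25 -1.57 -0.08] w -0.0001 q6 1.444
shift [-0.0771 -0.0364  0.0027] rot [-0.2 -0.7 30.7]
```

View pics/t2.png

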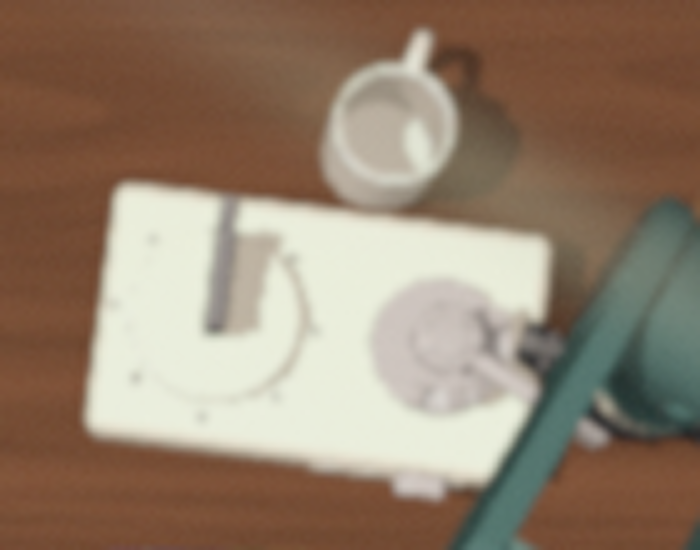

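The handle has moved to about 0.5 rad with the fist behind it. Continuing over the hump.

Request:
jog_arm(targets=[[-0.007,-0.0003,0,0,0,2,1],[-0.0136,-0.0006,0,0,0,3.5,1],[-0.023,-0.002,0,0,0,7,1],[-0.032,-0.0046,0,0,0,10,1],[-0.041,-0.008,0,0,0,13.5,1],[-0.045,-0.01,0,0,0,15,1],[-0.049,-0.012,0,0,0,17,1],[-0.053,-0.0145,0,0,0,18.5,1],[-0.057,-0.017,0,0,0,20,1],[-0.057,-0.017,0,0,0,20,1]])

```text
time_s: 10.9
position: [0.4751, -0.2154, 0.095]
tcp_rot: [0.926, -0.377, -0.001, 0.0]
contact_force: [0.3, -0.1, 0.5]
grip_width: 0.0002
```

Run:
```python
from h import *
for f in (1.1,1.2,1.3,1.4):
    print(f); rel([*lockpose(f,.017),.095],-7-np.degrees(f)*.6)
import cv2
im=get_image("top")[125:235,225:365];cv2.imwrite("pics/t3.png",cv2.resize(im[:,:,::-1],None,fx=5,fy=5,interpolation=cv2.INTER_CUBIC))
im=get_image("wrist");cv2.imwrite("pics/w6.png",cv2.resize(im[:,:,::-1],(800,600),interpolation=cv2.INTER_CUBIC))
```

```text
1.1
t 10.9 pos [ 0.4751 -0.2154  0.095 ] psi -44.27 F [ 0.3 -0.1  0.5] M [ 0.05  0.03 -0.  ] w 0.0002 q6 1.809
shift [ 0.0052 -0.0023 -0.0001] rot [0.1 0.1 0.5]
1.2
t 10.9 pos [ 0.4751 -0.2154  0.095 ] psi -44.27 F [ 0.3 -0.1  0.5] M [ 0.05  0.03 -0.  ] w 0.0002 q6 1.809
shift [-0.0037 -0.0052 -0.    ] rot [0.1 0.1 4. ]
1.3
t 10.9 pos [ 0.4751 -0.2154  0.095 ] psi -44.27 F [ 0.3 -0.1  0.5] M [ 0.05  0.03 -0.  ] w 0.0002 q6 1.809
shift [-0.0123 -0.009  -0.    ] rot [0.1 0.1 7.4]
1.4
t 10.9 pos [ 0.4751 -0.2154  0.095 ] psi -44.27 F [ 0.3 -0.1  0.5] M [ 0.05  0.03 -0.  ] w 0.0002 q6 1.809
shift [-0.0204 -0.0136 -0.    ] rot [ 0.1  0.1 10.9]
```

View pics/t3.png

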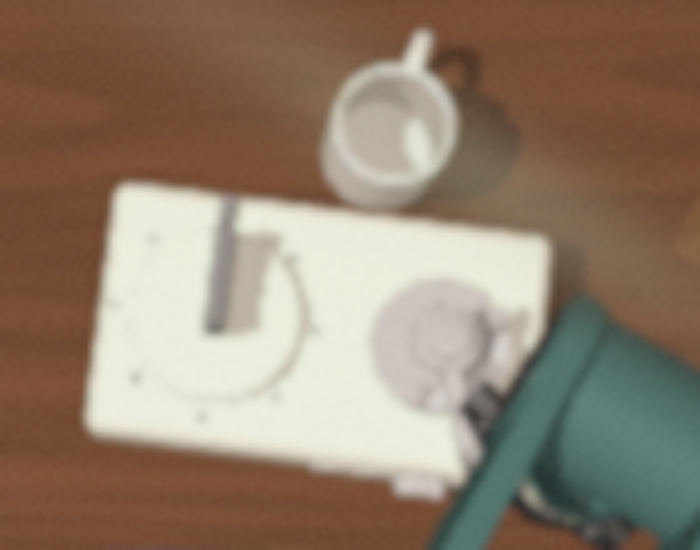

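View pics/w6.png

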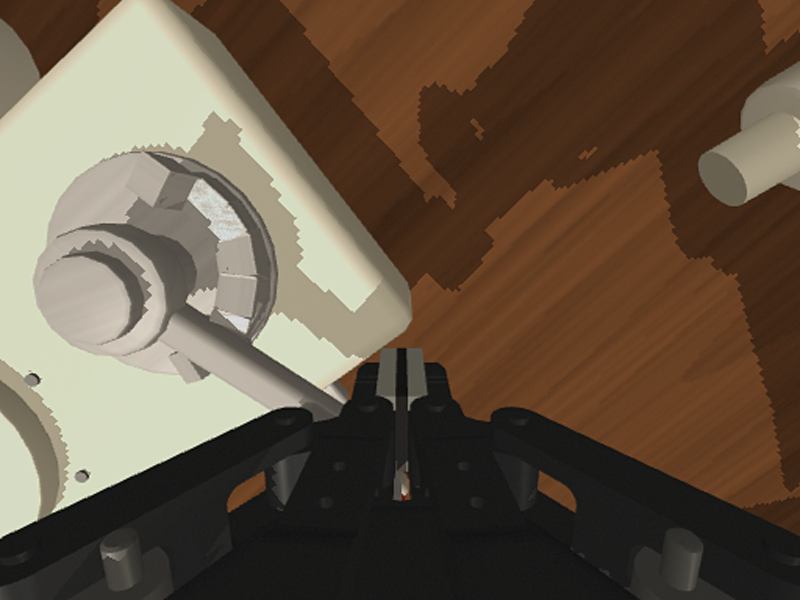

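Contact is lost and the handle appears to have dropped away. Backing off and up to check.

Request:
jog_arm(targets=[[0.02,0.005,0,0,0,0,1],[0.03,0.01,-0.01,0,0,0,1],[0.04,0.015,-0.05,0,0,0,1],[0.04,0.03,-0.1,0,0,0,1],[0.04,0.08,-0.14,0,0,0,1],[0.04,0.14,-0.14,0,0,0,1],[0.04,0.2,-0.14,0,0,0,1],[0.04,0.2,-0.14,0,0,0,1]])

```text
time_s: 12.0
position: [0.3622, -0.3898, 0.2358]
tcp_rot: [0.925, -0.38, -0.0, 0.001]
contact_force: [0.3, 1.0, 0.3]
grip_width: 0.0001
```

Run:
```python
from h import *
rel([.5,-.2,.2],0)
import cv2
a=get_image("top");im=a[125:235,225:365];cv2.imwrite("pics/t4.png",cv2.resize(im[:,:,::-1],None,fx=5,fy=5,interpolation=cv2.INTER_CUBIC))
cv2.imwrite("pics/t4full.png",cv2.resize(a[:,:,::-1],(800,600)))
im=get_image("side")[130:230,195:315];cv2.imwrite("pics/s4.png",cv2.resize(im[:,:,::-1],None,fx=6,fy=6,interpolation=cv2.INTER_CUBIC))
```

```text
t 12.0 pos [ 0.3622 -0.3898  0.2358] psi -44.65 F [0.3 1.  0.3] M [ 0.02 -0.03  0.  ] w 0.0001 q6 1.422
shift [-0.0354 -0.2319  0.0355] rot [  0.1   0.  -44.6]
```

View pics/t4.png

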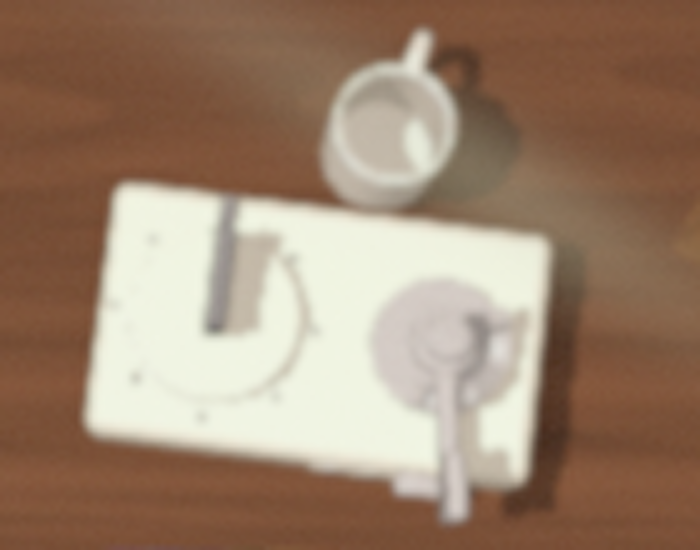

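View pics/s4.png

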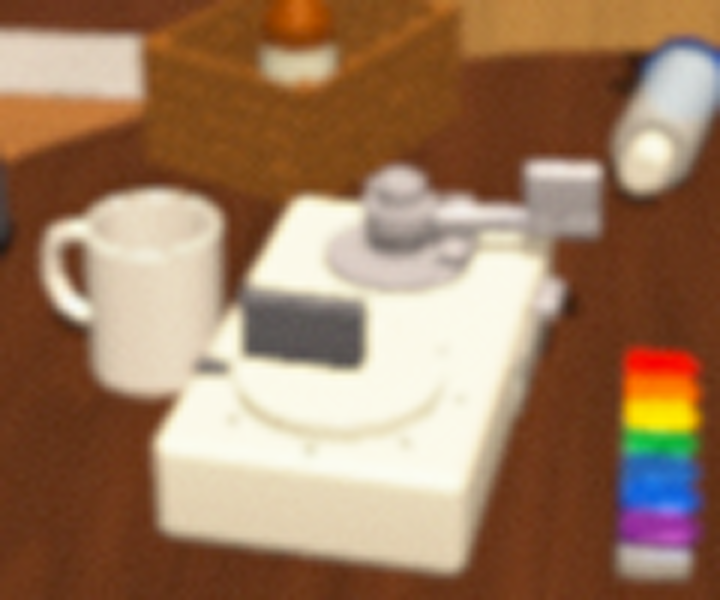

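View pics/t4full.png

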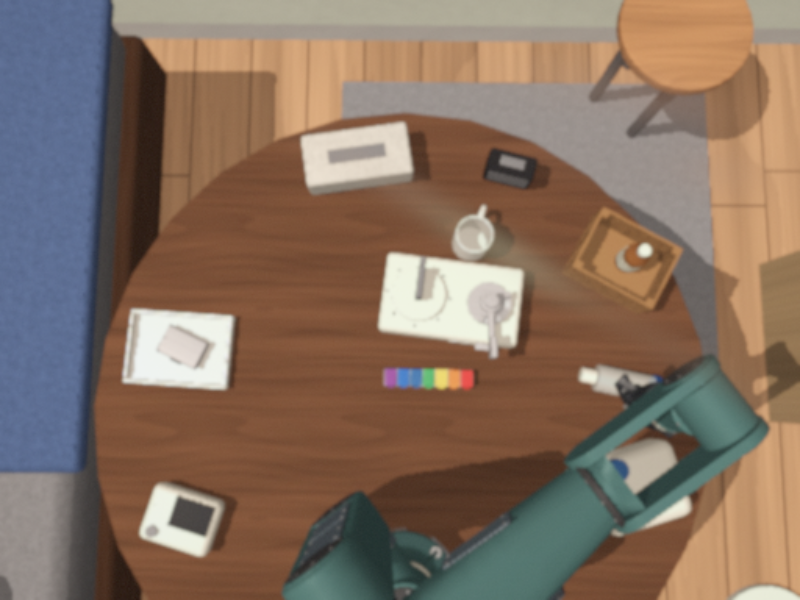

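Run:
```python
from h import *
T=lambda u,v,z:ray("top",(225+(u+.5)/5-.5,125+(v+.5)/5-.5),z)
# predicted fin top-corner pixels for angle/lift hypotheses
def fin(phi,l,c):
    a=np.radians(-97)-phi;u=np.array([np.cos(a),np.sin(a)])
    return [np.array([*(piv+r*u),.129+l]) for r in(.070,.112)]
for phi in(0.95,1.05,1.2,1.35,1.42,1.5,1.6):
  for l in(-.007,.009):
    f=fin(phi,l,0)
    print(phi,l,"top",[((proj("top",p)-[225,125])*5).round() for p in f],"side",[((proj("side",p)-[195,130])*6).round() for p in f])
```

```text
0.95 -0.007 top [array([509., 435.]), array([543., 497.])] side [array([512., 135.]), array([578., 123.])]
0.95 0.009 top [array([513., 433.]), array([548., 495.])] side [array([513., 110.]), array([580.,  98.])]
1.05 -0.007 top [array([498., 440.]), array([527., 505.])] side [array([517., 141.]), array([586., 131.])]
1.05 0.009 top [array([503., 438.]), array([531., 503.])] side [array([518., 115.]), array([588., 106.])]
1.2 -0.007 top [array([482., 446.]), array([500., 514.])] side [array([522., 148.]), array([595., 144.])]
1.2 0.009 top [array([486., 443.]), array([504., 512.])] side [array([523., 122.]), array([597., 118.])]
1.35 -0.007 top [array([465., 449.]), array([473., 518.])] side [array([525., 157.]), array([600., 157.])]
1.35 0.009 top [array([469., 446.]), array([477., 517.])] side [array([526., 131.]), array([602., 131.])]
1.42 -0.007 top [array([457., 449.]), array([460., 519.])] side [array([525., 161.]), array([601., 163.])]
1.42 0.009 top [array([460., 447.]), array([463., 518.])] side [array([526., 134.]), array([602., 137.])]
1.5 -0.007 top [array([447., 449.]), array([445., 519.])] side [array([524., 165.]), array([600., 170.])]
1.5 0.009 top [array([451., 447.]), array([448., 517.])] side [array([525., 139.]), array([602., 144.])]
1.6 -0.007 top [array([436., 448.]), array([426., 517.])] side [array([522., 171.]), array([598., 179.])]
1.6 0.009 top [array([439., 445.]), array([429., 515.])] side [array([523., 144.]), array([599., 153.])]
```

The side view's fin edge at (525-600,163) and the top view's fin end at (455,518) match about 1.43 rad with lift -0.007. So it has dropped, but it sits near the lower edge of the rest band, and I'll nudge it gently deeper.

Run:
```python
from h import *
rel([.469,-.228,.22],-45)
rel([.469,-.228,.092],-45)
print(lockpose(1.43,.017),lockpose(1.53,.017))
```

```text
t 12.1 pos [ 0.3649 -0.3873  0.2355] psi -44.35 F [0.6 0.7 0.2] M [-0.07 -0.01  0.02] w -0.0 q6 1.423
shift [-0.0369 -0.1867  0.0157] rot [-0.   0.   0.6]
t 12.1 pos [ 0.3649 -0.3873  0.2355] psi -44.35 F [0.6 0.7 0.2] M [-0.07 -0.01  0.02] w -0.0 q6 1.423
shift [-0.0369 -0.1866  0.1437] rot [-0.   0.   0.6]
[ 0.46943253 -0.18861029] [ 0.46802257 -0.17936534]
```

Request:
jog_arm(targets=[[-0.012,-0.06,0,0,0,0,1],[-0.024,-0.12,0,0,0,0,1],[-0.037,-0.187,0.01,0,0,0,1],[-0.037,-0.187,0.01,0,0,0,1],[-0.037,-0.187,0.06,0,0,0,1],[-0.037,-0.187,0.11,0,0,0,1],[-0.037,-0.187,0.142,0,0,0,1],[-0.037,-0.187,0.142,0,0,0,1]])

```text
time_s: 13.1
position: [0.4674, -0.2257, 0.0903]
tcp_rot: [0.927, -0.376, -0.004, -0.001]
contact_force: [0.2, -0.5, -0.1]
grip_width: 0.0002
```

Run:
```python
from h import *
import cv2
rel([.469,-.200,.093],-45)
rel([.468,-.18,.093],-45)
im=get_image("wrist");cv2.imwrite("pics/w7.png",cv2.resize(im[:,:,::-1],(800,600),interpolation=cv2.INTER_CUBIC))
```

```text
t 13.1 pos [ 0.4674 -0.2257  0.0903] psi -44.2 F [ 0.2 -0.5 -0.1] M [-0.   -0.01 -0.  ] w 0.0002 q6 1.783
shift [-0.0168 -0.0195 -0.0027] rot [0.1 0.4 0.8]
t 13.1 pos [ 0.4674 -0.2257  0.0903] psi -44.2 F [ 0.2 -0.5 -0.1] M [-0.   -0.01 -0.  ] w 0.0002 q6 1.783
shift [-0.0314 -0.0332 -0.0026] rot [0.1 0.4 0.8]
```

View pics/w7.png

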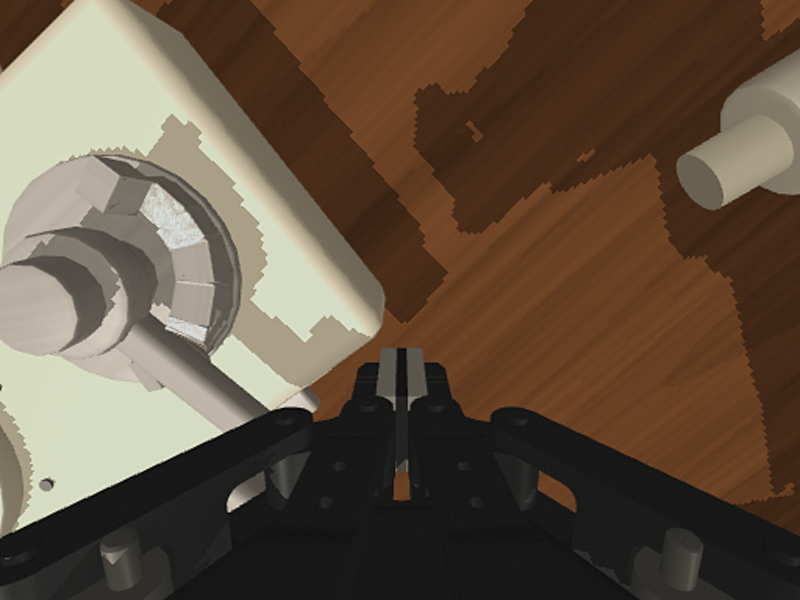

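Request:
jog_arm(targets=[[-0.006,-0.007,-0.002,0,0,0,1],[-0.011,-0.013,-0.002,0,0,0,1],[-0.0168,-0.0195,-0.002,0,0,0,1],[-0.02,-0.0225,-0.002,0,0,0,1],[-0.023,-0.0255,-0.002,0,0,0,1],[-0.023,-0.0255,-0.002,0,0,0,1]])

```text
time_s: 13.9
position: [0.4706, -0.1927, 0.0953]
tcp_rot: [0.926, -0.376, -0.0, 0.0]
contact_force: [-0.7, 0.1, 1.2]
grip_width: -0.0
```

Run:
```python
from h import *
rel([.468,-.18,.093],-45)
```

```text
t 13.9 pos [ 0.4706 -0.1927  0.0953] psi -44.23 F [-0.7  0.1  1.2] M [ 0.   -0.01 -0.02] w -0.0 q6 1.843
shift [-0.0107 -0.0073  0.0023] rot [ 0.  -0.   0.8]
```

No contact yet; continuing in small steps.

Request:
jog_arm(targets=[[-0.002,-0.0015,0.001,0,0,0,1],[-0.004,-0.0035,0.002,0,0,0,1],[-0.006,-0.005,0.002,0,0,0,1],[-0.006,-0.005,0.002,0,0,0,1]])

```text
time_s: 14.4
position: [0.4698, -0.1847, 0.0933]
tcp_rot: [0.926, -0.377, -0.0, -0.001]
contact_force: [1.2, -1.4, 0.8]
grip_width: -0.0001
```

Run:
```python
from h import *
rel([.468,-.18,.093],-45)
```

```text
t 14.4 pos [ 0.4698 -0.1847  0.0933] psi -44.25 F [ 1.2 -1.4  0.8] M [-0.12 -0.05  0.01] w -0.0001 q6 1.855
shift [-0.0046 -0.0021  0.0003] rot [-0.1  0.   0.7]
```

Request:
jog_arm(targets=[[-0.002,-0.0015,0,0,0,0,1],[-0.004,-0.003,0,0,0,0,1],[-0.006,-0.0045,0,0,0,0,1],[-0.006,-0.0045,0,0,0,0,1]])

```text
time_s: 14.9
position: [0.4682, -0.1769, 0.093]
tcp_rot: [0.926, -0.376, -0.001, -0.0]
contact_force: [0.5, -0.7, -0.1]
grip_width: 0.0002
```

Run:
```python
from h import *
rel([.468,-.18,.093],-45)
import cv2
im=get_image("side")[130:230,195:315];cv2.imwrite("pics/s5.png",cv2.resize(im[:,:,::-1],None,fx=6,fy=6,interpolation=cv2.INTER_CUBIC))
```

```text
t 14.9 pos [ 0.4682 -0.1769  0.093 ] psi -44.23 F [ 0.5 -0.7 -0.1] M [-0.12 -0.05 -0.05] w 0.0002 q6 1.867
shift [ 0.002   0.0023 -0.    ] rot [-0.   0.1  0.8]
```

View pics/s5.png

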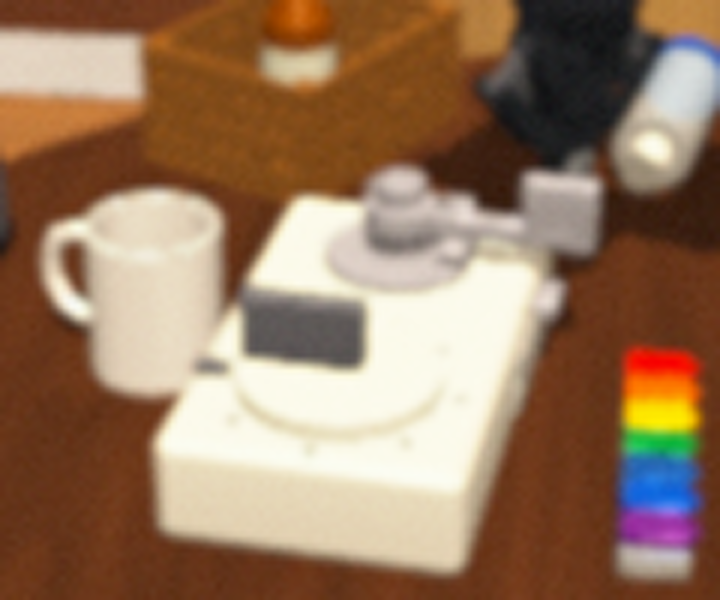

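The fin edge is now at (523,172)-(600,178), about 1.58 rad and low. Backing away.

Request:
jog_arm(targets=[[0.012,0.012,0,0,0,0,1],[0.03,0.03,0,0,0,0,1],[0.035,0.035,-0.04,0,0,0,1],[0.035,0.05,-0.1,0,0,0,1],[0.035,0.1,-0.14,0,0,0,1],[0.035,0.16,-0.14,0,0,0,1],[0.035,0.22,-0.14,0,0,0,1],[0.035,0.22,-0.14,0,0,0,1],[0.035,0.22,-0.14,0,0,0,1]])

```text
time_s: 16.08
position: [0.3399, -0.3599, 0.233]
tcp_rot: [0.926, -0.377, -0.0, -0.001]
contact_force: [0.0, -0.4, 0.8]
grip_width: -0.0002
```

Run:
```python
from h import *
import cv2
rel([.468,-.18,.093],-45)
a=get_image("top");im=a[125:235,225:365];cv2.imwrite("pics/t6.png",cv2.resize(im[:,:,::-1],None,fx=5,fy=5,interpolation=cv2.INTER_CUBIC))
cv2.imwrite("pics/t6full.png",cv2.resize(a[:,:,::-1],(800,600)))
im=get_image("side")[130:230,195:315];cv2.imwrite("pics/s6.png",cv2.resize(im[:,:,::-1],None,fx=6,fy=6,interpolation=cv2.INTER_CUBIC))
b=cv2.imread("pics/top0.png");d=cv2.absdiff(b,a[:,:,::-1].copy()).max(2);print([(d[y:y+h,x:x+w]>40).sum() for x,y,w,h in((75,190,80,65),(240,230,70,25),(285,125,35,42),(360,130,80,70),(368,230,35,30))])
```

```text
t 16.075 pos [ 0.3399 -0.3599  0.233 ] psi -44.32 F [ 0.  -0.4  0.8] M [ 0.03 -0.01 -0.04] w -0.0002 q6 1.415
shift [-0.0339 -0.2181  0.1402] rot [-0.1  0.1  0.7]
[np.int64(0), np.int64(0), np.int64(0), np.int64(1), np.int64(101)]
```

View pics/t6.png

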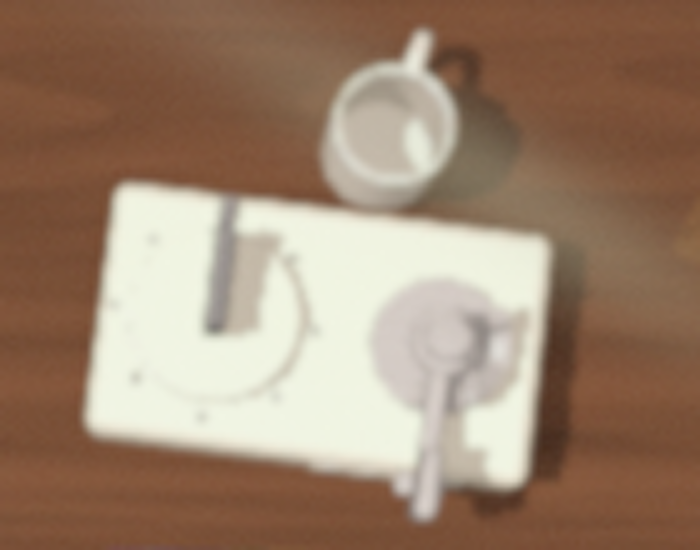

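View pics/s6.png

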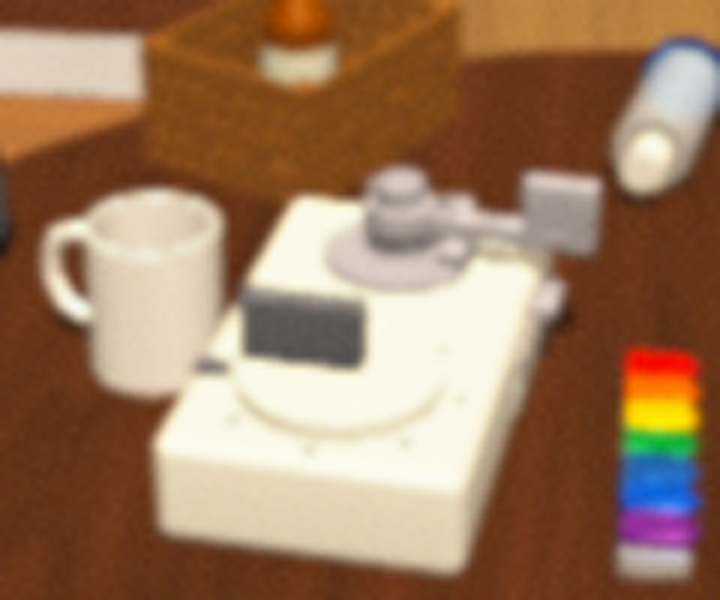

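View pics/t6full.png

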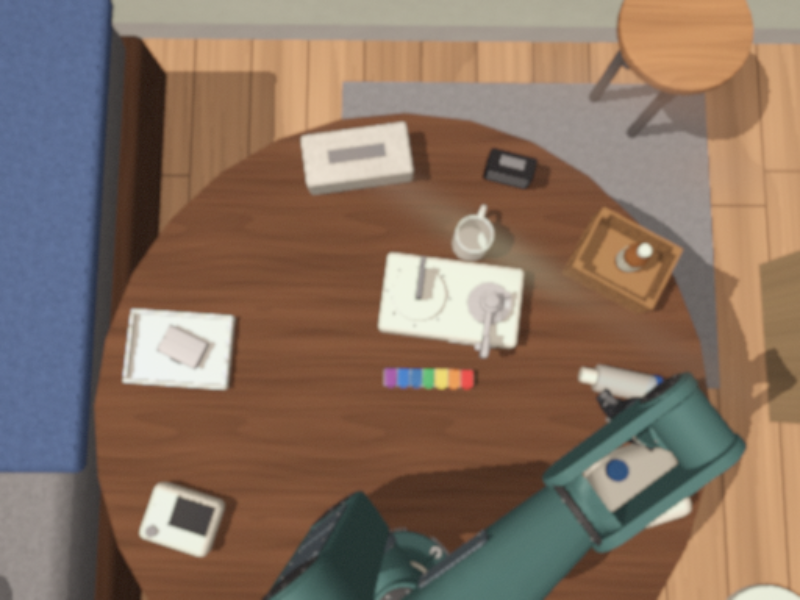

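The handle points at about 1.58 rad, over the tab and low. The dial faces the bar, and the loose things are in their original places. The only changed pixels are where the gripper and its shadow cover the area beside the spacer.

```bash
python3 -c "
from bench import job
print(job.sign_off())"
```

```text
the job is handed in; nothing more can be done
None
```

The dial and the lock are both set as asked, and I handed the job in at about 16 s of the 54 s allowed; the sign-off gave no verdict.

- **Dial:** I pinched the wing on its axis and turned it clockwise through three 45° clicks. After release, the wrist view measured the pointer at about -7.1°, against about -7.1° for the bar mark's direction, so it rests facing the bar.
- **Lock handle:** I pushed it clockwise with closed fingers until it went over the hump and dropped by itself. It came to rest at about 1.43 rad, near the lower edge of the rest band. I nudged it on with light pressure, and the last side and top pictures fit about 1.58 rad and about -7 mm lift, the low notch.
- **Forces:** The highest tool force I read was about 16 N, while turning the dial. These are readings at the end of each move only.
- **Other things:** Comparing the top picture before and after showed no visible change in the pill case, tray with pillbox, mug or basket with syrup. My check area near the spacer did differ, because the gripper was over it. I judged the spacer unmoved by eye, from the parts visible in the top and side pictures.

I estimated the lock angle and lift by matching predicted pixel positions to the pictures, so they are not direct readings.

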